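# Straighten out the mixed-up storage mats

## Task

The four containers on the store-room top have been put back on each other's cork mats. Set each one upright, centred, on the mat cut to the shape and size of its own base (the square and the oblong one turned in line with their mats), parking a container on the empty tray whenever you need a free spot. Tip nothing over on the way, and do not knock the green glass jar out of its place.

Things in the scene. Friction and masses are not known exactly. Their poses are not given: they have to be found in the camera images.
- canister: Large round lidded canister of brushed steel, diameter 66 mm, 80 mm high, 0.18 to 0.35 kg. Belongs on the large round mat. Origin: centre of the underside; z up along its height. Loose, stands upright. At the start it stands on a mat meant for another thing. 
- spray_can: Slim round spray can, aluminium with a white cap, diameter 42 mm (cap 38 mm, from 70 mm up), 92 mm high, 0.08 to 0.17 kg. Belongs on the small round mat. Origin: centre of the underside; z up along its height. Loose, stands upright. At the start it stands on a mat meant for another thing. 
- square_jar: Square white plastic jar with a flat lid, 54 x 54 mm, 75 mm high, 0.13 to 0.25 kg; x and y along its sides. Belongs on the square mat, sides parallel to the mat's sides, any quarter turn. Origin: centre of the underside; z up along its height. Loose, stands upright. At the start it stands on a mat meant for another thing. 
- carton: Closed brown cardboard carton with a paper strip on top, 84 mm long (along its x) x 40 mm wide (along its y), 70 mm high, 0.08 to 0.17 kg. Belongs on the oblong mat, its length along the mat's length, either way round. Origin: centre of the underside; z up along its height. Loose, stands upright. At the start it stands on a mat meant for another thing. 
- big_round_mat: Large round cork mat, diameter 106 mm. Fixed, lies on the shelf top, always level. Origin: centre of the underside (z 0); the top face is 4 mm higher. 
- small_round_mat: Small round cork mat, diameter 80 mm. Fixed, lies on the shelf top, always level. Origin: centre of the underside (z 0); the top face is 4 mm higher. 
- square_mat: Square cork mat, 100 x 100 mm, x and y along its sides. Fixed, lies on the shelf top, always level. Origin: centre of the underside (z 0); the top face is 4 mm higher. 
- oblong_mat: Oblong cork mat, 126 mm long (along its x) x 70 mm wide (along its y). Fixed, lies on the shelf top, always level. Origin: centre of the underside (z 0); the top face is 4 mm higher. 
- tray: Empty shallow grey plastic tray, 110 mm (along its x) x 150 mm (along its y), rim 10 mm high and 3 mm thick: the free spot. Fixed. Origin: centre of the underside (z 0); its inner floor is 3 mm higher. Any of the containers fits on it upright at any turn.
- glass_jar: Green glass jar with a steel cap, diameter 52 mm, 75 mm high, standing loose on the shelf top among the mats (not on one). Stays where it is. Origin: centre of the underside.
Mind the look-alikes: they are no part of the job. Leave any purple look-alike of the canister alone.

How it is judged:
By the outcome, as a careful person would: the job done as asked, in the order asked, and still so for the second after the job is handed in, with the robot touching nothing.
It also fails if it takes over 128 s, if anything falls off the work surface, if the arm or the gripper's body presses on something with over 40 N, if the wrist force passes 120 N, or if a joint passes its speed limit or range.

## Robot

A 6-joint arm with a two-finger parallel gripper is mounted at the origin on the work surface. World frame = base frame: x ahead of the robot, y to its left, z up, the work surface at z = 0. Lengths are in m, angles in rad, forces in N, time in s.
With the tool pointing down it reaches from about 0.425 to 1.125 m from the base axis. Payload 14.9 kg.
Tool frame: the origin (TCP) lies midway between the tips of the shut fingers; the grasp point (between the pads) lies 19 mm behind it; x points along the fingers, y is the direction in which the jaws open and shut, and the axes are right-handed (so a half turn about x gives the same grasp; the last joint's range is limited). The gripper opens to 91 mm and grips with 3 to 60 N. Pads are 32 mm wide; open, the fingers measure 118 mm over their backs; the gripper's body (76 mm by 178 mm) begins 60 mm behind the grasp point.
Start: joints at [-1.3, 0.379, 1.734, -0, 1.028, -0.033], TCP at [0.209, -0.668, 0.214] pointing down, gripper open.
Joint ranges: [-2.77, 2.77], [-0.74, 2.19], [0, 2.66], [-1.06, 4.2], [0.31, 2.87], [-3.08, 3.08]. Speed limits (rad/s): [1.89, 1.89, 2.39, 3.14, 3.14, 3.14].

## Interface

Orientations are given as a unit quaternion [w, x, y, z].
In Python, from rig import ctrl gives the robot as it stands.
- The arm moves only by the tool servo_tool, never from a script. Its argument "rows" is one flat list of numbers, 4 for each row, row after row: the shift along the tool's x, y, z in m, then the turn about the tool's x in rad. A call has 1 to 20 rows; each row is the pose to reach, as a shift and turn from the pose commanded when the call began, along the tool's axes at that moment; what a row does not reach only later rows make up. A row lasts 1/8 s, in which the tool goes at most 62.5 mm and 10.7 degrees, less where a joint would pass 70% of its speed; a pose out of reach is approached as far as the arm can. A call with a gripper value outside its range is refused whole. "jaw" is the opening in per cent of the stroke, from 0 (shut) to 100 (fully open), set as the call begins (left out, the last holds). The fingers move at their own pace and stop on an object; "squeeze" is the grip in N (left out, the last holds). Time passes only in rows, so rows that repeat a pose let the fingers close. It gives the time, the measured TCP pose, the force and the opening at its end, in the units of the state.
- ctrl.observe(): the state, without advancing time (a new reading comes with each control period).
- ctrl.get_image(name): name is "scene" or "top"; returns (picture, depth): 400x640x3 uint8, blue, green, red; 400x640 float32, m along the optical axis (not along the pixel's ray), 0 where there is no reading.
- ctrl.get_calibration(name): a dict with "intrinsics" (3x3 intrinsics, pixels), "rvec" (rotation vector, rad) and "tvec" (3), from world to camera coordinates, as OpenCV has them. Camera axes: x right, y down, z forward; pixel columns grow to the right and rows downward; lengths in m; the calibration is good to about 2 mm. A picture is of the moment at which its call begins. get_calibration takes no time and is no camera call.
- ctrl.finish_job(): hands the job in, once; it reports no verdict.
The state is a dict: "time_s": time; "joint_pos": joint angles; "dq": joint speeds; "joint_efforts": joint torques, N m; "position": TCP position; "tool_rot": TCP orientation; "wrist_force": force on the tool from outside, world axes, zero at the start; "ft_torque": the same for the moment, N m; "opening": finger opening in m.
Only numpy, scipy, OpenCV 4.12 (cv2) and the standard library are available. Lean on these libraries where they do the work, as an engineer would, in place of code of your own. Each camera call takes 0.05 s, during which the arm holds its last target. There are 200 camera calls.

## Working session

There is one attempt and no reset: what is moved stays moved. The work goes in short steps, Python scripts to look and compute and a tool call to move; the robot and the scene stay as the last step left them, time stands still between calls to the robot, and variables do not carry over. Pictures are saved under pics/ and viewed, about 12 in all and at most 16, crops included, and the job is handed in when it is done.

Besides the shell and the picture viewer there is one more tool, called after ">>>" by a JSON object that holds its "fn" and its "kwargs", one argument or row to a line. servo_tool: Moves the arm, as the interface text tells. Its arguments: {"type":"object","properties":{"rows":{"type":"array","items":{"type":"number"}},"jaw":{"type":"number"},"squeeze":{"type":"number"}},"required":["rows"]}

```bash
mkdir -p pics; ls; python3 - <<'E'
from rig import ctrl
import cv2,numpy as np
for n in("top","scene"):
    im,d=ctrl.get_image(n); cv2.imwrite(f"pics/{n}0.png",im); np.savez(f"{n}0.npz",im=im,d=d)
    c=ctrl.get_calibration(n);print(n,c)
print(ctrl.observe())
E
```

```text
pics
top {'intrinsics': array([[511.12861881,   0.        , 317.46079017],
       [  0.        , 511.12861881, 192.9302064 ],
       [  0.        ,   0.        ,   1.        ]]), 'rvec': array([ 2.11692149, -2.174654  ,  0.17943154]), 'tvec': array([0.00653566, 0.50062221, 0.96020554])}
scene {'intrinsics': array([[449.86392797,   0.        , 319.11177722],
       [  0.        , 449.86392797, 196.46018969],
       [  0.        ,   0.        ,   1.        ]]), 'rvec': array([ 1.98013879,  1.44419005, -0.59181676]), 'tvec': array([-0.16566993, -0.29789635,  1.38116875])}
{'time_s': 0.1, 'joint_pos': array([-1.30027177e+00,  3.79321384e-01,  1.73476502e+00,  3.34240706e-06,
        1.02849237e+00, -3.32976579e-02]), 'dq': array([-0.00154575, -0.00110357, -0.00234056, -0.00126601,  0.000141  ,
        0.00031651]), 'joint_efforts': array([ 2.69738572e-03, -7.65036464e+01, -4.35291195e+01,  6.52952003e-02,
        3.98222229e-02,  8.90527843e-06]), 'position': array([ 0.20931472, -0.6675774 ,  0.21335702]), 'tool_rot': array([-0.10665777, -0.69892327, -0.1073504 ,  0.69900377]), 'wrist_force': array([ 0.79205534,  0.06393467, -0.8267745 ]), 'ft_torque': array([ 0.04477402, -0.00881773,  0.0023568 ]), 'opening': 0.09083069657592881}
```

View pics/top0.png

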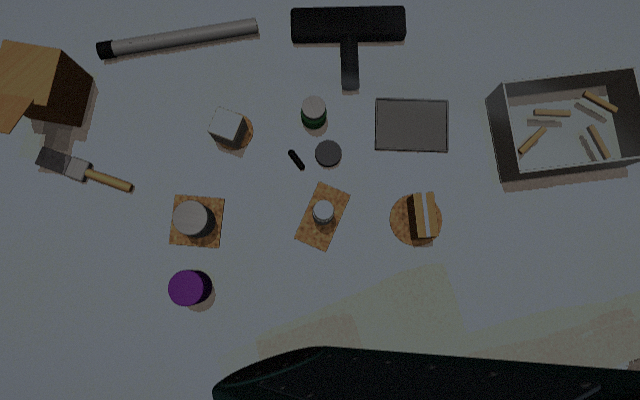

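View pics/scene0.png

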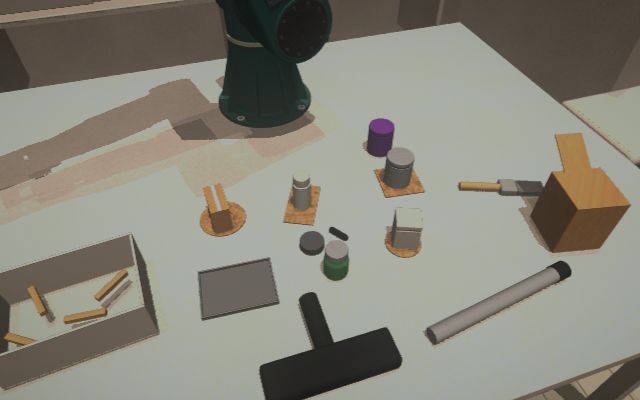

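The containers are the steel canister at top px (193,217), spray can (323,212), square jar (228,125) and carton (425,214). Possible mix-ups:
- Canister: purple look-alike at (189,288).
- Spray can or jar: green glass jar (314,112) and grey disc (328,153).
- Carton: wooden block (40,75) and the sticks in the box (550,120).

Each container is on the next one's mat, in a single 4-cycle.

```bash
cat > h.py <<'E'
import cv2,numpy as np
from rig import ctrl
def cam(n):
    c=ctrl.get_calibration(n);R=cv2.Rodrigues(c['rvec'])[0];return c['intrinsics'],R,c['tvec']
def rays(n,uv):
    K,R,t=cam(n);uv=np.asarray(uv,float).reshape(-1,2)
    d=np.c_[uv,np.ones(len(uv))]@np.linalg.inv(K).T@R
    return -R.T@t,d
def plane(n,uv,z):
    o,d=rays(n,uv);return (o+d*((z-o[2])/d[:,2])[:,None])[:,:2]
def cloud(n,d):
    o,r=rays(n,np.indices(d.shape)[::-1].reshape(2,-1).T)
    return (o+r*d.reshape(-1,1)).reshape(*d.shape,3)
def proj(n,p):
    K,R,t=cam(n);return cv2.projectPoints(np.asarray(p,float).reshape(-1,1,3),R,t,K,None)[0].reshape(-1,2)
def circ(p):
    for _ in range(6):
        A=np.c_[2*p,np.ones(len(p))];s=np.linalg.lstsq(A,(p**2).sum(1),rcond=None)[0]
        r=np.sqrt(s[2]+s[0]**2+s[1]**2);e=abs(np.hypot(*(p-s[:2]).T)-r);p=p[e<max(np.percentile(e,85),.0015)]
    return s[:2],2*r
def top(im,d,seed,h,tol=.012):
    """component of pixels near the seed within tol of height h, cast on plane h -> contour in world"""
    P=cloud("top",d);m=((abs(P[...,2]-h)<tol)&(d>0)).astype(np.uint8)
    n,l,_,_=cv2.connectedComponentsWithStats(m)
    k=l[seed[1],seed[0]]
    if k==0: return None
    c=max(cv2.findContours((l==k).astype(np.uint8),0,1)[0],key=cv2.contourArea).reshape(-1,2)
    return plane("top",c,h)
def rect(w):
    (c,s,a)=cv2.minAreaRect((w*1000).astype(np.float32))
    if s[0]<s[1]: s=s[::-1];a+=90
    return np.round(c,1),np.round(s,1),round((a+90)%180-90,1)
E
python3 - <<'E'
from h import *
f=np.load('top0.npz');im,d=f['im'],f['d'];P=cloud("top",d)
print("cam",rays("top",[[320,200]])[0],"axes: px right->",plane("top",[[420,200]],0)-plane("top",[[320,200]],0))
for n,s,h in[("canister",(193,217),.084),("spray",(323,212),.096),("sq",(228,125),.079),("carton",(421,214),.074),("glass",(314,107),.075),("purple",(188,287),.08)]:
    print(n,P[s[1],s[0]],end=' ');w=top(im,d,s,h)
    if w is not None: print(rect(w),circ(w),len(w))
hsv=cv2.cvtColor(im,cv2.COLOR_BGR2HSV)
for s in[(174,240),(250,133),(305,240),(395,225),(416,125),(421,214)]:print(s,hsv[s[1],s[0]],P[s[1],s[0],2])
m=cv2.inRange(hsv,(5,90,60),(20,255,255))&((P[...,2]<.02)*255).astype(np.uint8)
for n,(x0,y0,x1,y1) in dict(sqm=(160,185,235,255),small=(205,100,260,160),obl=(285,175,360,260),big=(380,185,450,255)).items():
    q=np.zeros_like(m);q[y0:y1,x0:x1]=m[y0:y1,x0:x1]
    p=np.argwhere(q)[:,::-1];w=plane("top",p,.004)
    hull=cv2.convexHull(p).reshape(-1,2)
    print(n,len(p),rect(w),circ(plane("top",hull,.004)))
q=((abs(P[...,2]-.01)<.015)&(im.max(2)<110)&(im.max(2)>0)).astype(np.uint8)
w=plane("top",np.argwhere(((hsv[...,2]<100)*1)[90:160,370:455])[:,::-1]+[370,90],.008);print("tray",rect(w))
v=cv2.resize(im[80:320,150:460],None,fx=2.4,fy=2.4,interpolation=2);cv2.imwrite('pics/crop.png',cv2.convertScaleAbs(v,alpha=1.5))
E
```

```text
cam [0.34634884 0.00677575 1.02599053] axes: px right-> [[-0.00533951 -0.20308982]]
canister [0.45461216 0.2248563  0.08381725] (array([454.9, 230.3]), array([66.5, 63.1]), 88.5) (array([0.454869  , 0.23011542]), np.float64(0.06452006201160165)) 99
spray [ 0.45615383 -0.01531545  0.09553353] (array([461.7, -15.5]), array([36.5, 36.4]), -46.7) (array([ 0.46140779, -0.01593964]), np.float64(0.036495754293908694)) 56
sq [0.62956405 0.1606172  0.08125546] (array([633.5, 166.3]), array([55.7, 55.4]), -22.2) (array([0.63384867, 0.16631343]), np.float64(0.056426257231456126)) 99
carton [ 0.44984925 -0.19922878  0.07577247] (array([ 449.7, -206.5]), array([84.6, 42.9]), 3.5) (array([ 0.44972247, -0.20696499]), np.float64(0.085114377754566)) 128
glass [ 0.6619917  -0.00434472  0.07897411] (array([663.4,  -3.4]), array([48.3, 44.5]), -1.4) (array([ 0.6633096 , -0.00291607]), np.float64(0.046961238282042884)) 68
purple [0.32757884 0.23188886 0.08684672] (array([326.8, 236.4]), array([67.3, 62.5]), 88.4) (array([0.32716127, 0.23729222]), np.float64(0.06452586268549093)) 103
(174, 240) [ 16 121  97] 0.005219073398482488
(250, 133) [ 17 143  64] 0.006049159590439945
(305, 240) [ 15 135  96] -0.0007389850493721983
(395, 225) [ 15 129  97] 0.00344426629674377
(416, 125) [ 0  0 63] 0.008920259790946128
(421, 214) [ 22 109 101] 0.07577247352830596
sqm 1021 (array([455.9, 236.7]), array([99.4, 99. ]), 83.5) (array([0.45742823, 0.24182429]), np.float64(0.12881130912991384))
small 157 (array([627.2, 150.1]), array([76.1, 41.8]), -44.8) (array([0.63950467, 0.16142207]), np.float64(0.07645839447153248))
obl 1505 (array([458.5, -15. ]), array([125. ,  69.4]), -25.4) (array([ 0.45879176, -0.01100948]), np.float64(0.1348561459847303))
big 853 (array([ 443.6, -201.6]), array([104.6,  95.3]), 71.1) (array([ 0.44726161, -0.203001  ]), np.float64(0.10419361291187235))
tray (array([ 642.7, -204.6]), array([152. , 118.5]), 86.1)
```

View pics/crop.png

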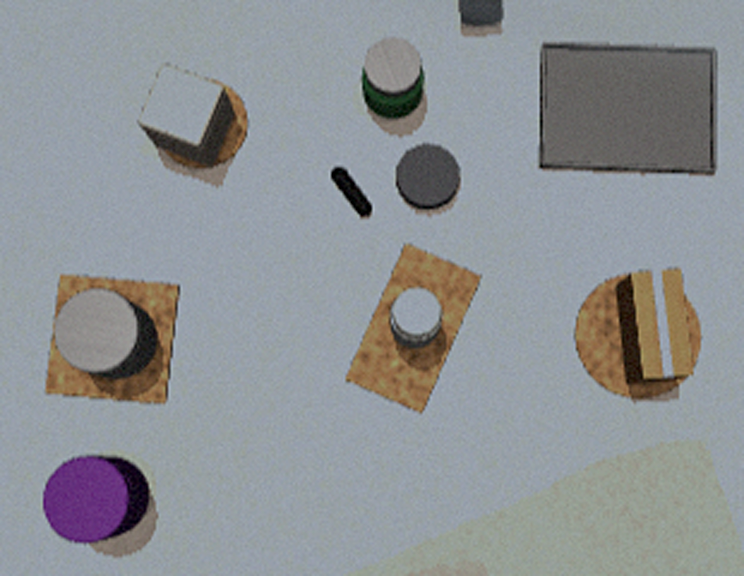

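The crop confirms the choice: canister (98,330), carton (660,325), spray can (416,315) and square jar (180,105). The purple can (85,500), grey disc and marker are not part of the job. I'll park the carton first.

```bash
cat > go.py <<'E'
import sys,numpy as np
from rig import ctrl
from scipy.spatial.transform import Rotation as Ro
s=ctrl.observe();q=s['tool_rot'];R=Ro.from_quat(np.r_[q[1:],q[0]]).as_matrix();p=s['position']
print("t",round(s['time_s'],2),"p",p.round(4),"tool x",R[:,0].round(3),"y",R[:,1].round(3),"j",s['joint_pos'].round(2),"F",s['wrist_force'].round(1),"open",round(s['opening'],4))
yaw0=np.degrees(np.arctan2(R[1,1],R[0,1]))
for a in sys.argv[1:]:   # x,y,z,yaw(mm,deg): chained, each from the previous pose
    v=[float(i) for i in a.split(',')];t=np.array(v[:3])/1000
    Y=v[3] if len(v)>3 else yaw0
    ref=np.degrees(np.arctan2(t[1],t[0]))+np.degrees(np.arctan2(R[1,1],R[0,1])-s['joint_pos'][0]-0*s['joint_pos'][5])+ np.degrees(s['joint_pos'][5])*np.sign(1)
    c=[Y+180*k for k in range(-3,4)];Y=min(c,key=lambda y:abs(y-ref))
    d=(Y-yaw0+180)%360-180 if 0 else Y-yaw0
    if abs(d)>180:d-=360*np.sign(d)
    print(a,"shift",(R.T@(t-p)).round(4),"turn",round(float(np.radians(d)*R[2,0]),3),"yaw0",round(yaw0,1),"->",Y,"j6~",round(float((Y-ref)),0))
E
python3 go.py 449.5,-206,150,93.5
```

```text
t 0.1 p [ 0.2093 -0.6676  0.2134] tool x [-0.     0.001 -1.   ] y [ 0.299 -0.954 -0.001] j [-1.3   0.38  1.73  0.    1.03 -0.03] F [ 0.8  0.1 -0.8] open 0.0908
449.5,-206,150,93.5 shift [ 0.0637 -0.3685 -0.3673] turn 0.243 yaw0 -72.6 -> -86.5 j6~ -62.0
```

>>> {"fn": "servo_tool", "kwargs": {
  "rows": [0.0637,-0.3685,-0.3673,0.243,0.0637,-0.3685,-0.3673,0.243,0.0637,-0.3685,-0.3673,0.243,0.0637,-0.3685,-0.3673,0.243,0.0637,-0.3685,-0.3673,0.243,0.0637,-0.3685,-0.3673,0.243,0.0637,-0.3685,-0.3673,0.243,0.0637,-0.3685,-0.3673,0.243,0.0637,-0.3685,-0.3673,0.243,0.0637,-0.3685,-0.3673,0.243,0.0637,-0.3685,-0.3673,0.243,0.0637,-0.3685,-0.3673,0.243],
  "jaw": 100,
  "squeeze": 15
}}

```text
time_s: 1.6
position: [0.4493, -0.2074, 0.1503]
tool_rot: [0.021, 0.707, 0.021, -0.707]
wrist_force: [0.2, 0.6, 1.3]
opening: 0.091
```

```bash
python3 go.py 449.5,-206,30,93.5; python3 -c "
from h import *
im,d=ctrl.get_image('scene');cv2.imwrite('pics/s1.png',cv2.resize(im[80:320,120:460],None,fx=2.3,fy=2.3))"
```

```text
t 1.6 p [ 0.4493 -0.2074  0.1503] tool x [ 0. -0. -1.] y [ 0.059 -0.998  0.   ] j [-0.48  0.15  2.17 -0.    0.82  1.03] F [0.2 0.6 1.3] open 0.091
449.5,-206,30,93.5 shift [ 0.1203 -0.0014 -0.0003] turn -0.002 yaw0 -86.6 -> -86.5 j6~ -62.0
```

View pics/s1.png

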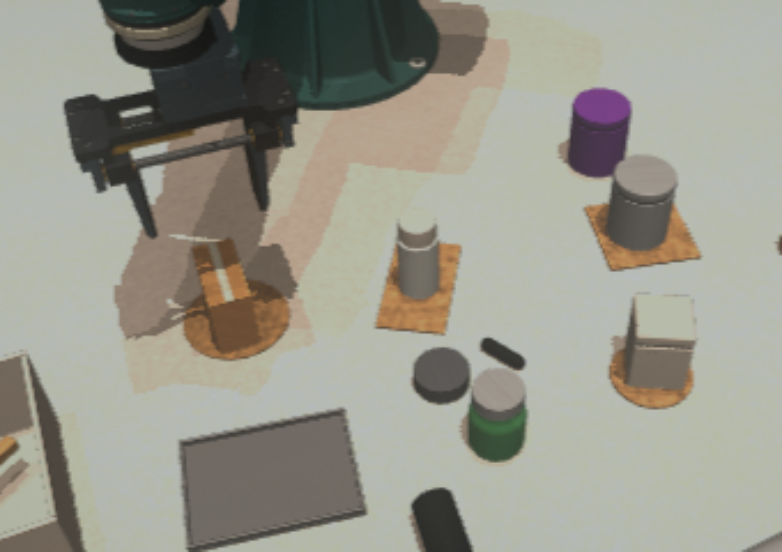

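The fingers at crop px (150,230) and (262,205) straddle the carton (230,290). Descending and gripping.

>>> {"fn": "servo_tool", "kwargs": {
  "rows": [0.06,-0.001,0,0,0.12,-0.001,0,0,0.12,-0.001,0,0,0.12,-0.001,0,0]
}}

```text
time_s: 2.15
position: [0.4504, -0.2062, 0.032]
tool_rot: [0.022, 0.707, 0.021, -0.706]
wrist_force: [-0.0, -0.2, 0.7]
opening: 0.0912
```

>>> {"fn": "servo_tool", "kwargs": {
  "rows": [0,0,0,0,0,0,0,0,0,0,0,0,0,0,0,0,0,0,0,0,0,0,0,0,-0.03,0,0,0,-0.07,0,0,0,-0.07,0,0,0,-0.07,0,0,0],
  "jaw": 0,
  "squeeze": 15
}}

```text
time_s: 3.4
position: [0.4492, -0.2052, 0.0996]
tool_rot: [-0.021, -0.707, -0.022, 0.707]
wrist_force: [-0.1, 0.4, -1.3]
opening: 0.0399
```

```bash
python3 go.py 643,-205,101,93.5; python3 - <<'E'
from h import *
im,d=ctrl.get_image('top');P=cloud("top",d)
cv2.imwrite('pics/t2.png',im)
hsv=cv2.cvtColor(im,cv2.COLOR_BGR2HSV)
m=cv2.inRange(hsv,(5,90,40),(20,255,255))&((P[...,2]<.02)*255).astype(np.uint8)
m[:185]=0;m[255:]=0;m[:,:380]=0;m[:,450:]=0
p=np.argwhere(m)[:,::-1];print(len(p),circ(plane("top",cv2.convexHull(p).reshape(-1,2),.004)))
E
```

```text
t 3.4 p [ 0.4492 -0.2052  0.0996] tool x [-0.001  0.    -1.   ] y [ 0.061 -0.998 -0.   ] j [-0.48  0.24  2.19  0.    0.71  1.03] F [-0.1  0.4 -1.3] open 0.0399
643,-205,101,93.5 shift [-0.0015  0.0115 -0.1935] turn -0.0 yaw0 -86.5 -> -86.5 j6~ -69.0
172 (array([ 0.40809567, -0.17928446]), np.float64(0.039030627061311884))
```

>>> {"fn": "servo_tool", "kwargs": {
  "rows": [-0.01,0.0115,-0.1935,0,-0.01,0.0115,-0.1935,0,-0.01,0.0115,-0.1935,0,-0.01,0.0115,-0.1935,0,-0.01,0.0115,-0.1935,0,0.03,0.0115,-0.1935,0,0.055,0.0115,-0.1935,0,0.0685,0.0115,-0.1935,0,0.0685,0.0115,-0.1935,0,0.0685,0.0115,-0.1935,0]
}}

```text
time_s: 4.7
position: [0.6439, -0.2054, 0.0326]
tool_rot: [0.022, 0.707, 0.021, -0.706]
wrist_force: [0.6, -0.2, 0.3]
opening: 0.0398
```

>>> {"fn": "servo_tool", "kwargs": {
  "rows": [0,0,0,0,0,0,0,0,0,0,0,0,0,0,0,0,-0.06,0,0,0,-0.12,0,0,0,-0.14,0,0,0],
  "jaw": 100
}}

```text
time_s: 5.58
position: [0.645, -0.2057, 0.1758]
tool_rot: [0.022, 0.708, 0.021, -0.705]
wrist_force: [0.5, -0.6, 0.4]
opening: 0.0914
```

```bash
python3 go.py 455,230,170,-6.5 455,230,170,83.5; python3 - <<'E'
from h import *
im,d=ctrl.get_image('top');P=cloud("top",d)
cv2.imwrite('pics/t3.png',im)
hsv=cv2.cvtColor(im,cv2.COLOR_BGR2HSV)
m=cv2.inRange(hsv,(5,90,40),(20,255,255))&((P[...,2]<.02)*255).astype(np.uint8)
m[:185]=0;m[255:]=0;m[:,:380]=0;m[:,450:]=0
p=np.argwhere(m)[:,::-1];print(len(p),circ(plane("top",cv2.convexHull(p).reshape(-1,2),.004)))
E
```

```text
t 5.58 p [ 0.645  -0.2057  0.1758] tool x [ 0.005 -0.002 -1.   ] y [ 0.061 -0.998  0.002] j [-0.34  0.39  1.8   0.    0.95  1.17] F [ 0.5 -0.6  0.4] open 0.0914
455,230,170,-6.5 shift [ 0.0042 -0.4465  0.1632] turn -1.397 yaw0 -86.5 -> -6.5 j6~ -33.0
455,230,170,83.5 shift [ 0.0042 -0.4465  0.1632] turn -2.967 yaw0 -86.5 -> 83.5 j6~ 57.0Traceback (most recent call last):
  File "<stdin>", line 7, in <module>
AttributeError: 'NoneType' object has no attribute 'reshape'
```

View pics/t3.png

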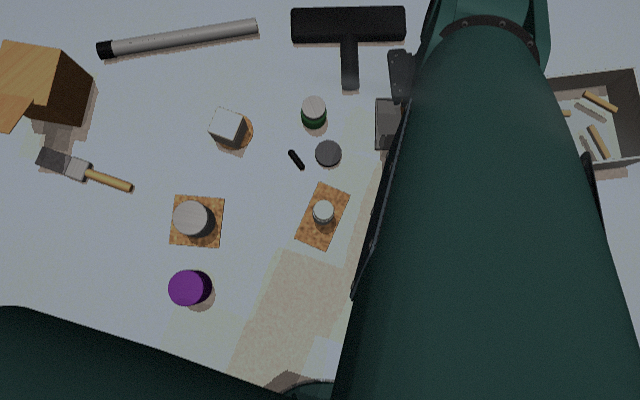

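The carton is parked under the arm, so it's hidden in this view. The canister at (193,217), the other containers and the glass jar (314,110) haven't moved. Next is the canister.

>>> {"fn": "servo_tool", "kwargs": {
  "rows": [0.004,-0.4465,0.163,-0.46,0.004,-0.4465,0.163,-0.46,0.004,-0.4465,0.163,-0.46,0.004,-0.4465,0.163,-0.46,0.004,-0.4465,0.163,-0.46,0.004,-0.4465,0.163,-0.46,0.004,-0.4465,0.163,-0.46,0.004,-0.4465,0.163,-0.46,0.004,-0.4465,0.163,-0.46,0.004,-0.4465,0.163,-0.46,0.004,-0.4465,0.163,-0.46,0.004,-0.4465,0.163,-0.46]
}}

```text
time_s: 7.12
position: [0.4539, 0.2299, 0.1676]
tool_rot: [-0.182, -0.683, -0.182, 0.683]
wrist_force: [0.0, -0.5, -0.2]
opening: 0.0911
```

```bash
python3 go.py 455,230,40,-60; python3 - <<'E'
from h import *
im,d=ctrl.get_image('top');P=cloud("top",d)
cv2.imwrite('pics/t4.png',im)
hsv=cv2.cvtColor(im,cv2.COLOR_BGR2HSV)
m=cv2.inRange(hsv,(5,90,40),(20,255,255))&((P[...,2]<.02)*255).astype(np.uint8)
m[:185]=0;m[255:]=0;m[:,:380]=0;m[:,450:]=0
p=np.argwhere(m)[:,::-1];w=plane("top",p,.004);print(len(p),w.mean(0),circ(plane("top",cv2.convexHull(p).reshape(-1,2),.004)))
w=top(im,d,(417,118),.073,.008);print(rect(w))
im2,d2=ctrl.get_image('scene');cv2.imwrite('pics/s4.png',np.vstack([cv2.resize(im[80:320],(640,240)),cv2.resize(im2[80:320],(640,240))]))
E
```

```text
t 7.12 p [0.4539 0.2299 0.1676] tool x [-0. -0. -1.] y [ 0.497 -0.868  0.   ] j [ 0.42  0.14  2.14 -0.    0.86  1.47] F [ 0.  -0.5 -0.2] open 0.0911
455,230,40,-60 shift [ 0.1276  0.0004 -0.001 ] turn -0.004 yaw0 -60.2 -> -60.0 j6~ -87.0
2002 [ 0.44621534 -0.20278569] (array([ 0.44720571, -0.20284179]), np.float64(0.1040440273232689))
(array([ 643.1, -205. ]), array([86.7, 42.4]), 3.4)
```

View pics/s4.png

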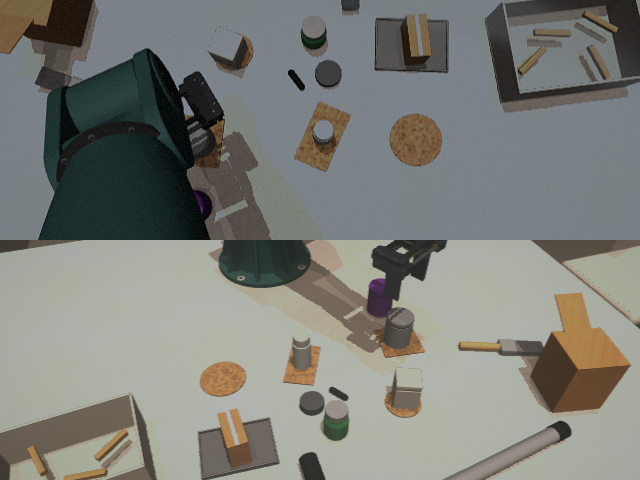

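The carton stands upright in the tray at (417,40). The big mat is free at (416,140).

>>> {"fn": "servo_tool", "kwargs": {
  "rows": [0.06,0,-0.001,0,0.11,0,-0.001,0,0.1275,0,-0.001,0,0.1275,0,-0.001,0,0.1275,0,-0.001,0]
}}

```text
time_s: 7.85
position: [0.4556, 0.2316, 0.0419]
tool_rot: [0.182, 0.684, 0.182, -0.682]
wrist_force: [-0.1, 0.7, -0.1]
opening: 0.0911
```

>>> {"fn": "servo_tool", "kwargs": {
  "rows": [0,0,0,0,0,0,0,0,0,0,0,0,0,0,0,0,0,0,0,0,-0.03,0,0,0,-0.08,0,0,0,-0.12,0,0,0,-0.12,0,0,0,-0.12,0,0,0],
  "jaw": 0,
  "squeeze": 25
}}

```text
time_s: 9.1
position: [0.4539, 0.2308, 0.1594]
tool_rot: [-0.182, -0.683, -0.182, 0.684]
wrist_force: [0.5, -0.8, -2.5]
opening: 0.0659
```

```bash
python3 go.py 447,-203,160,-60  447,-203,41.5,-60
```

```text
t 9.1 p [0.4539 0.2308 0.1594] tool x [-0.001 -0.    -1.   ] y [ 0.498 -0.867 -0.   ] j [0.42 0.16 2.14 0.   0.84 1.47] F [ 0.5 -0.8 -2.5] open 0.0659
447,-203,160,-60 shift [-0.0004  0.3729  0.2218] turn -0.003 yaw0 -60.2 -> -60.0 j6~ -36.0
447,-203,41.5,-60 shift [0.1181 0.3729 0.2217] turn -0.003 yaw0 -60.2 -> -60.0 j6~ -36.0
```

>>> {"fn": "servo_tool", "kwargs": {
  "rows": [-0.005,0.373,0.222,0,-0.005,0.373,0.222,0,-0.005,0.373,0.222,0,-0.005,0.373,0.222,0,-0.005,0.373,0.222,0,-0.005,0.373,0.222,0,-0.005,0.373,0.222,0,-0.005,0.373,0.222,0,-0.005,0.373,0.222,0,-0.005,0.373,0.222,0,0.04,0.373,0.222,0,0.08,0.373,0.222,0,0.105,0.373,0.222,0,0.117,0.373,0.222,0,0.117,0.373,0.222,0,0.117,0.373,0.222,0]
}}

```text
time_s: 11.1
position: [0.4482, -0.203, 0.0442]
tool_rot: [0.183, 0.684, 0.182, -0.683]
wrist_force: [0.6, -0.2, -2.0]
opening: 0.0653
```

```bash
python3 go.py 447,-203,41,-60
```

```text
t 11.1 p [ 0.4482 -0.203   0.0442] tool x [ 0.001 -0.001 -1.   ] y [ 0.498 -0.867  0.001] j [-0.47  0.35  2.2   0.    0.59  0.58] F [ 0.6 -0.2 -2. ] open 0.0653
447,-203,41,-60 shift [ 0.0032 -0.0006  0.001 ] turn -0.002 yaw0 -60.1 -> -60.0 j6~ -36.0
```

>>> {"fn": "servo_tool", "kwargs": {
  "rows": [0.002,-0.0005,0.001,0,0.003,-0.0005,0.001,0,0.003,-0.0005,0.001,0]
}}

```text
time_s: 11.48
position: [0.4465, -0.2032, 0.0408]
tool_rot: [0.182, 0.683, 0.182, -0.683]
wrist_force: [-2.7, 0.1, 5.7]
opening: 0.0657
```

>>> {"fn": "servo_tool", "kwargs": {
  "rows": [0,0,0,0,0,0,0,0,0,0,0,0,0,0,0,0,-0.06,0,0,0,-0.12,0,0,0,-0.14,0,0,0,-0.14,0,0,0],
  "jaw": 100
}}

```text
time_s: 12.48
position: [0.4472, -0.2034, 0.1818]
tool_rot: [0.183, 0.684, 0.181, -0.682]
wrist_force: [-0.3, -0.1, 0.6]
opening: 0.091
```

```bash
python3 go.py 633.5,166.3,170,-22.2 633.5,166.3,170,67.8; python3 - <<'E'
from h import *
im,d=ctrl.get_image('top');P=cloud("top",d)
hsv=cv2.cvtColor(im,cv2.COLOR_BGR2HSV)
m=cv2.inRange(hsv,(5,90,40),(20,255,255))&((P[...,2]<.02)*255).astype(np.uint8)
m[:185]=0;m[255:]=0;m[:,:160]=0;m[:,235:]=0
w=plane("top",np.argwhere(m)[:,::-1],.004);print(len(w),w.mean(0),rect(w))
for n,s,h in[("sq",(228,125),.079),("spray",(323,212),.096),("glass",(314,107),.075)]:
    w=top(im,d,s,h,.006);print(n,rect(w))
# jar top edges: dominant orientation
E
```

```text
t 12.47 p [ 0.4472 -0.2034  0.1818] tool x [ 0.003 -0.001 -1.   ] y [ 0.498 -0.867  0.003] j [-0.47  0.09  2.17  0.    0.88  0.58] F [-0.3 -0.1  0.6] open 0.091
633.5,166.3,170,-22.2 shift [ 0.0118 -0.228  -0.3455] turn -0.663 yaw0 -60.2 -> -22.2 j6~ -37.0
633.5,166.3,170,67.8 shift [ 0.0118 -0.228  -0.3455] turn -2.233 yaw0 -60.2 -> 67.8 j6~ 53.0
2302 [0.45579969 0.23700115] (array([456. , 236.6]), array([99.7, 98.9]), 83.4)
sq (array([633.9, 166.2]), array([55.2, 55.1]), 67.6)
spray (array([461.7, -15.5]), array([36.5, 36.4]), -46.5)
glass (array([664.2,  -2.7]), array([46.8, 45.3]), -17.9)
```

>>> {"fn": "servo_tool", "kwargs": {
  "rows": [0.012,-0.228,-0.3455,-0.662,0.012,-0.228,-0.3455,-0.662,0.012,-0.228,-0.3455,-0.662,0.012,-0.228,-0.3455,-0.662,0.012,-0.228,-0.3455,-0.662,0.012,-0.228,-0.3455,-0.662,0.012,-0.228,-0.3455,-0.662,0.012,-0.228,-0.3455,-0.662,0.012,-0.228,-0.3455,-0.662,0.012,-0.228,-0.3455,-0.662,0.012,-0.228,-0.3455,-0.662]
}}

```text
time_s: 13.9
position: [0.6324, 0.1658, 0.1682]
tool_rot: [-0.394, -0.587, -0.394, 0.587]
wrist_force: [0.2, -0.3, 0.3]
opening: 0.0911
```

```bash
python3 go.py 634,166.3,38,-22.3; python3 - <<'E'
from h import *
im,d=ctrl.get_image('top')
w=top(im,d,(416,213),.084,.006)
if w is None: print("no")
else: print(rect(w),circ(w))
im2,_=ctrl.get_image('scene');cv2.imwrite('pics/s5.png',np.vstack([im[80:320],im2[80:320]]))
E
```

```text
t 13.9 p [0.6324 0.1658 0.1682] tool x [-0. -0. -1.] y [ 0.925 -0.379 -0.   ] j [ 0.22  0.36  1.85 -0.    0.93  0.61] F [ 0.2 -0.3  0.3] open 0.0911
634,166.3,38,-22.3 shift [ 0.1302  0.0013 -0.001 ] turn 0.0 yaw0 -22.3 -> -22.3 j6~ -37.0
(array([ 447.2, -203. ]), array([63.8, 63.3]), -3.1) (array([ 0.44741178, -0.20312084]), np.float64(0.06419221312229659))
```

View pics/s5.png

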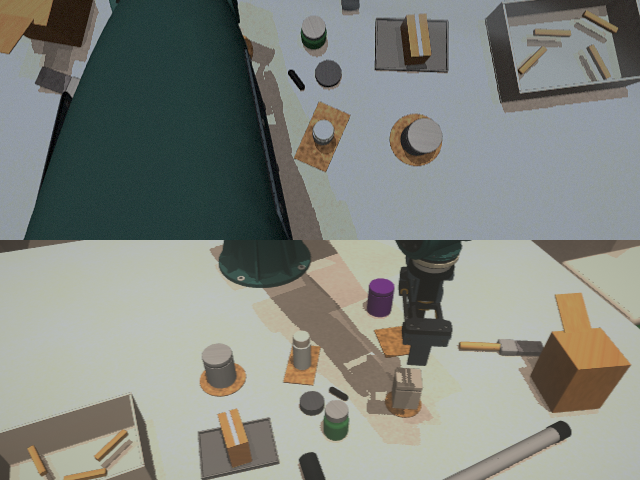

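The canister stands centred on the big mat (top 416,139; measured 447,-203 against 447,-203). The gripper is over the square jar.

>>> {"fn": "servo_tool", "kwargs": {
  "rows": [0.06,0.001,-0.001,0,0.11,0.001,-0.001,0,0.13,0.001,-0.001,0,0.13,0.001,-0.001,0,0.13,0.001,-0.001,0]
}}

```text
time_s: 14.62
position: [0.6352, 0.1675, 0.0402]
tool_rot: [0.395, 0.588, 0.394, -0.586]
wrist_force: [-1.1, 0.9, -0.2]
opening: 0.091
```

>>> {"fn": "servo_tool", "kwargs": {
  "rows": [0,0,0,0,0,0,0,0,0,0,0,0,0,0,0,0,0,0,0,0,-0.03,0,0,0,-0.08,0,0,0,-0.1,0,0,0,-0.1,0,0,0,-0.1,0,0,0],
  "jaw": 0,
  "squeeze": 22
}}

```text
time_s: 15.88
position: [0.6329, 0.167, 0.1364]
tool_rot: [-0.394, -0.586, -0.395, 0.588]
wrist_force: [-0.6, -0.3, -3.7]
opening: 0.0544
```

```bash
python3 go.py 456,237,140,-6.6
```

```text
t 15.88 p [0.6329 0.167  0.1364] tool x [-0.002 -0.001 -1.   ] y [ 0.926 -0.378 -0.002] j [0.22 0.41 1.86 0.   0.88 0.61] F [-0.6 -0.3 -3.7] open 0.0544
456,237,140,-6.6 shift [-0.0032 -0.1903  0.0021] turn -0.273 yaw0 -22.2 -> -6.6 j6~ -34.0
```

>>> {"fn": "servo_tool", "kwargs": {
  "rows": [-0.003,-0.1903,0.002,-0.273,-0.003,-0.1903,0.002,-0.273,-0.003,-0.1903,0.002,-0.273,-0.003,-0.1903,0.002,-0.273,-0.003,-0.1903,0.002,-0.273,-0.003,-0.1903,0.002,-0.273,0.04,-0.1903,0.002,-0.273,0.075,-0.1903,0.002,-0.273,0.094,-0.1903,0.002,-0.273,0.094,-0.1903,0.002,-0.273,0.094,-0.1903,0.002,-0.273]
}}

```text
time_s: 17.25
position: [0.4579, 0.2377, 0.0452]
tool_rot: [0.47, 0.528, 0.47, -0.528]
wrist_force: [0.3, -0.1, -2.1]
opening: 0.0537
```

```bash
python3 go.py 456,237,39,-6.6
```

```text
t 17.25 p [0.4579 0.2377 0.0452] tool x [ 0.001  0.001 -1.   ] y [ 0.993 -0.115  0.001] j [0.43 0.37 2.15 0.   0.61 0.55] F [ 0.3 -0.1 -2.1] open 0.0537
456,237,39,-6.6 shift [ 0.0062 -0.0019  0.0009] turn -0.0 yaw0 -6.6 -> -6.6 j6~ -34.0
```

>>> {"fn": "servo_tool", "kwargs": {
  "rows": [0.002,-0.001,0.001,0,0.004,-0.001,0.001,0,0.0045,-0.001,0.001,0,0.0045,-0.001,0.001,0]
}}

```text
time_s: 17.75
position: [0.456, 0.2366, 0.0398]
tool_rot: [0.47, 0.528, 0.47, -0.528]
wrist_force: [0.4, -0.6, -2.4]
opening: 0.0542
```

```bash
python3 go.py 456,237,39,-6.6
```

```text
t 17.75 p [0.456  0.2366 0.0398] tool x [ 0.  0. -1.] y [ 0.993 -0.115  0.   ] j [0.43 0.38 2.16 0.   0.6  0.55] F [ 0.4 -0.6 -2.4] open 0.0542
456,237,39,-6.6 shift [ 0.0008 -0.     -0.0004] turn 0.0 yaw0 -6.6 -> -6.6 j6~ -34.0
```

>>> {"fn": "servo_tool", "kwargs": {
  "rows": [0.001,0,0,0,0.0015,0,0,0,0.0015,0,0,0]
}}

```text
time_s: 18.12
position: [0.4559, 0.2365, 0.0383]
tool_rot: [-0.47, -0.528, -0.47, 0.528]
wrist_force: [-1.5, -1.1, 3.8]
opening: 0.0538
```

>>> {"fn": "servo_tool", "kwargs": {
  "rows": [0,0,0,0,0,0,0,0,0,0,0,0,0,0,0,0,-0.06,0,0,0,-0.12,0,0,0,-0.14,0,0,0,-0.14,0,0,0],
  "jaw": 100
}}

```text
time_s: 19.12
position: [0.4567, 0.2369, 0.1798]
tool_rot: [0.471, 0.529, 0.47, -0.527]
wrist_force: [-0.1, -0.5, 0.1]
opening: 0.0911
```

```bash
python3 go.py 461.5,-15.5,180,-45 461.5,-15.5,180,0; python3 - <<'E'
from h import *
im,d=ctrl.get_image('top');P=cloud("top",d)
hsv=cv2.cvtColor(im,cv2.COLOR_BGR2HSV)
m=cv2.inRange(hsv,(5,90,40),(20,255,255))&((P[...,2]<.02)*255).astype(np.uint8)
q=np.zeros_like(m);q[95:165,200:265]=m[95:165,200:265]
p=np.argwhere(q)[:,::-1];w=plane("top",p,.004);print(len(p),w.mean(0),circ(plane("top",cv2.convexHull(p).reshape(-1,2),.004)))
E
```

```text
t 19.12 p [0.4567 0.2369 0.1798] tool x [ 0.003  0.001 -1.   ] y [ 0.993 -0.115  0.003] j [0.43 0.13 2.13 0.   0.88 0.55] F [-0.1 -0.5  0.1] open 0.0911
461.5,-15.5,180,-45 shift [-0.0005  0.0337  0.2502] turn 0.67 yaw0 -6.6 -> -45.0 j6~ -43.0
461.5,-15.5,180,0 shift [-0.0005  0.0337  0.2502] turn -0.115 yaw0 -6.6 -> 0.0 j6~ 2.0
1036 [0.63911049 0.16229191] (array([0.63945851, 0.16190071]), np.float64(0.07794385867875368))
```

>>> {"fn": "servo_tool", "kwargs": {
  "rows": [-0.0005,0.0337,0.25,0,-0.0005,0.0337,0.25,0,-0.0005,0.0337,0.25,0,-0.0005,0.0337,0.25,0,-0.0005,0.0337,0.25,0,-0.0005,0.0337,0.25,0,-0.0005,0.0337,0.25,0]
}}

```text
time_s: 20.05
position: [0.4604, -0.0146, 0.1782]
tool_rot: [-0.471, -0.527, -0.471, 0.528]
wrist_force: [-0.5, 0.5, 1.3]
opening: 0.0912
```

```bash
python3 go.py 461.5,-15.5,34,-6.6; python3 - <<'E'
from h import *
im,d=ctrl.get_image('top')
w=top(im,d,(193,217),.079,.006)
if w is None: print("no")
else: print(rect(w),circ(w))
im2,_=ctrl.get_image('scene');cv2.imwrite('pics/s6.png',np.vstack([im[80:320],im2[80:320]]))
E
```

```text
t 20.05 p [ 0.4604 -0.0146  0.1782] tool x [-0.001  0.    -1.   ] y [ 0.994 -0.113 -0.001] j [-0.08  0.05  2.23  0.    0.87  0.03] F [-0.5  0.5  1.3] open 0.0912
461.5,-15.5,34,-6.6 shift [0.1442 0.0013 0.0008] turn 0.002 yaw0 -6.5 -> -6.6 j6~ -5.0
(array([457., 235.]), array([55.2, 53.9]), 83.3) (array([0.45621079, 0.2357185 ]), np.float64(0.056088699748022317))
```

View pics/s6.png

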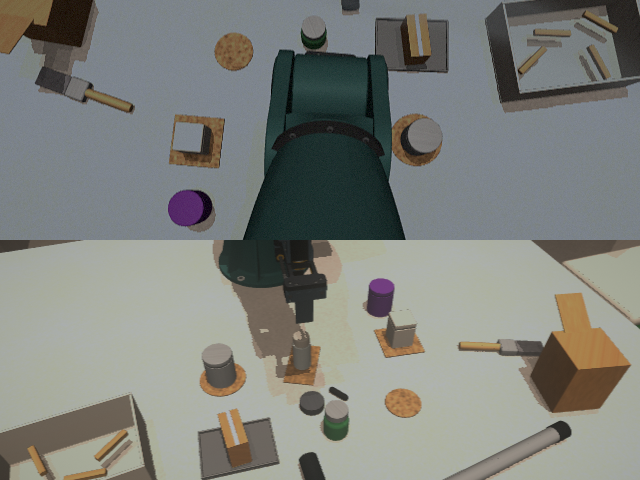

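The jar is on the square mat, within about 2 mm and in line. The small mat is free at (234,51). Now the spray can.

>>> {"fn": "servo_tool", "kwargs": {
  "rows": [0.06,0.001,0.001,0,0.12,0.001,0.001,0,0.144,0.001,0.001,0,0.144,0.001,0.001,0,0.144,0.001,0.001,0]
}}

```text
time_s: 20.78
position: [0.4623, -0.0164, 0.0357]
tool_rot: [0.471, 0.528, 0.47, -0.527]
wrist_force: [0.3, 0.2, -0.2]
opening: 0.0916
```

>>> {"fn": "servo_tool", "kwargs": {
  "rows": [0,0,0,0,0,0,0,0,0,0,0,0,0,0,0,0,0,0,0,0,0,0,0,0,-0.03,0,0,0,-0.08,0,0,0,-0.11,0,0,0,-0.11,0,0,0,-0.11,0,0,0],
  "jaw": 0,
  "squeeze": 15
}}

```text
time_s: 22.15
position: [0.461, -0.0168, 0.1438]
tool_rot: [-0.47, -0.528, -0.471, 0.528]
wrist_force: [0.1, 0.8, -1.4]
opening: 0.0416
```

```bash
python3 go.py 639.3,162,145,-6.6
```

```text
t 22.15 p [ 0.461  -0.0168  0.1438] tool x [-0.001  0.    -1.   ] y [ 0.993 -0.115 -0.001] j [-0.09  0.11  2.24  0.    0.79  0.03] F [ 0.1  0.8 -1.4] open 0.0416
639.3,162,145,-6.6 shift [-0.0013  0.1566 -0.1981] turn 0.0 yaw0 -6.6 -> -6.6 j6~ -21.0
```

Target release z is about 0.0345.

>>> {"fn": "servo_tool", "kwargs": {
  "rows": [-0.001,0.1566,-0.198,0,-0.001,0.1566,-0.198,0,-0.001,0.1566,-0.198,0,-0.001,0.1566,-0.198,0,-0.001,0.1566,-0.198,0,-0.001,0.1566,-0.198,0,-0.001,0.1566,-0.198,0,0.05,0.1566,-0.198,0,0.09,0.1566,-0.198,0,0.106,0.1566,-0.198,0,0.106,0.1566,-0.198,0,0.106,0.1566,-0.198,0,0.106,0.1566,-0.198,0]
}}

```text
time_s: 23.78
position: [0.6407, 0.1621, 0.0403]
tool_rot: [0.471, 0.529, 0.47, -0.527]
wrist_force: [-0.7, -0.4, -0.7]
opening: 0.0416
```

```bash
python3 go.py 639.3,162,34,-6.6
```

```text
t 23.77 p [0.6407 0.1621 0.0403] tool x [ 0.002  0.    -1.   ] y [ 0.993 -0.115  0.002] j [0.21 0.55 1.86 0.   0.73 0.33] F [-0.7 -0.4 -0.7] open 0.0416
639.3,162,34,-6.6 shift [ 0.0063 -0.0014  0.0002] turn 0.0 yaw0 -6.6 -> -6.6 j6~ -21.0
```

>>> {"fn": "servo_tool", "kwargs": {
  "rows": [0.002,-0.001,0,0,0.004,-0.001,0,0,0.005,-0.001,0,0,0.005,-0.001,0,0]
}}

```text
time_s: 24.28
position: [0.639, 0.1621, 0.0346]
tool_rot: [-0.47, -0.528, -0.471, 0.528]
wrist_force: [-6.3, -0.9, 14.2]
opening: 0.0419
```

```bash
python3 go.py 639.3,162,34,-6.6
```

```text
t 24.27 p [0.639  0.1621 0.0346] tool x [-0.  0. -1.] y [ 0.993 -0.115 -0.   ] j [0.21 0.56 1.86 0.   0.72 0.33] F [-6.3 -0.9 14.2] open 0.0419
639.3,162,34,-6.6 shift [0.0006 0.0003 0.0001] turn 0.0 yaw0 -6.6 -> -6.6 j6~ -21.0
```

Contact made; easing off and releasing.

>>> {"fn": "servo_tool", "kwargs": {
  "rows": [-0.0005,0,0,0,-0.0005,0,0,0]
}}

```text
time_s: 24.52
position: [0.639, 0.1621, 0.0346]
tool_rot: [0.47, 0.528, 0.47, -0.528]
wrist_force: [-2.8, 0.4, 8.4]
opening: 0.0412
```

>>> {"fn": "servo_tool", "kwargs": {
  "rows": [0,0,0,0,0,0,0,0,0,0,0,0,0,0,0,0,-0.06,0,0,0,-0.12,0,0,0,-0.14,0,0,0,-0.14,0,0,0],
  "jaw": 100
}}

```text
time_s: 25.52
position: [0.6395, 0.1622, 0.1754]
tool_rot: [0.471, 0.529, 0.47, -0.527]
wrist_force: [-1.3, -0.6, -0.3]
opening: 0.091
```

```bash
python3 go.py 643.3,-205,160,93.4; python3 - <<'E'
from h import *
im,d=ctrl.get_image('top');P=cloud("top",d)
hsv=cv2.cvtColor(im,cv2.COLOR_BGR2HSV)
m=cv2.inRange(hsv,(5,90,40),(20,255,255))&((P[...,2]<.02)*255).astype(np.uint8)
q=np.zeros_like(m);q[175:260,285:360]=m[175:260,285:360]
w=plane("top",np.argwhere(q)[:,::-1],.004);print(len(w),w.mean(0),rect(w))
print(rect(top(im,d,(417,118),.073,.006)))
E
```

```text
t 25.52 p [0.6395 0.1622 0.1754] tool x [ 0.002  0.001 -1.   ] y [ 0.993 -0.115  0.002] j [0.21 0.36 1.84 0.   0.94 0.33] F [-1.3 -0.6 -0.3] open 0.091
643.3,-205,160,93.4 shift [0.0152 0.0459 0.3643] turn 1.396 yaw0 -6.6 -> -86.6 j6~ -69.0
2041 [ 0.45791296 -0.0146912 ] (array([458.8, -15.1]), array([124.2,  69.2]), -25.4)
(array([ 643.4, -205.4]), array([86.2, 41.6]), 3.4)
```

>>> {"fn": "servo_tool", "kwargs": {
  "rows": [0.01,0.046,0.364,1.396,0.01,0.046,0.364,1.396,0.01,0.046,0.364,1.396,0.01,0.046,0.364,1.396,0.01,0.046,0.364,1.396,0.01,0.046,0.364,1.396,0.01,0.046,0.364,1.396,0.01,0.046,0.364,1.396,0.01,0.046,0.364,1.396,0.01,0.046,0.364,1.396,0.01,0.046,0.364,1.396]
}}

```text
time_s: 26.95
position: [0.6426, -0.2046, 0.1637]
tool_rot: [-0.022, -0.707, -0.022, 0.707]
wrist_force: [-1.0, 0.2, -0.1]
opening: 0.0912
```

```bash
python3 go.py 643.3,-205.3,30,93.4
```

```text
t 26.95 p [ 0.6426 -0.2046  0.1637] tool x [-0.001  0.    -1.   ] y [ 0.061 -0.998 -0.   ] j [-0.34  0.4   1.81  0.    0.93  1.17] F [-1.   0.2 -0.1] open 0.0912
643.3,-205.3,30,93.4 shift [ 0.1337  0.0008 -0.0007] turn 0.002 yaw0 -86.5 -> -86.6 j6~ -69.0
```

>>> {"fn": "servo_tool", "kwargs": {
  "rows": [0.06,0.001,-0.001,0,0.11,0.001,-0.001,0,0.133,0.001,-0.001,0,0.133,0.001,-0.001,0,0.133,0.001,-0.001,0]
}}

```text
time_s: 27.58
position: [0.6451, -0.2062, 0.0331]
tool_rot: [0.022, 0.708, 0.021, -0.706]
wrist_force: [-0.7, -0.1, 0.4]
opening: 0.0909
```

>>> {"fn": "servo_tool", "kwargs": {
  "rows": [0,0,0,0,0,0,0,0,0,0,0,0,0,0,0,0,0,0,0,0,0,0,0,0,-0.03,0,0,0,-0.08,0,0,0,-0.1,0,0,0,-0.1,0,0,0,-0.1,0,0,0],
  "jaw": 0,
  "squeeze": 15
}}

```text
time_s: 28.95
position: [0.6429, -0.2055, 0.1295]
tool_rot: [-0.021, -0.706, -0.021, 0.708]
wrist_force: [0.1, -0.1, -1.4]
opening: 0.0398
```

```bash
python3 go.py 458.4,-15,132,64.6
```

```text
t 28.95 p [ 0.6429 -0.2055  0.1295] tool x [-0.002  0.001 -1.   ] y [ 0.06  -0.998 -0.001] j [-0.34  0.44  1.82  0.    0.88  1.17] F [ 0.1 -0.1 -1.4] open 0.0398
458.4,-15,132,64.6 shift [-0.002  -0.2011  0.1728] turn -2.638 yaw0 -86.6 -> 64.6 j6~ 66.0
```

Taking the other half-turn: yaw -115.4, turn +0.503 (joint 6 about 1.98 rad).

>>> {"fn": "servo_tool", "kwargs": {
  "rows": [-0.002,-0.2011,0.1728,0.503,-0.002,-0.2011,0.1728,0.503,-0.002,-0.2011,0.1728,0.503,-0.002,-0.2011,0.1728,0.503,-0.002,-0.2011,0.1728,0.503,-0.002,-0.2011,0.1728,0.503,-0.002,-0.2011,0.1728,0.503,0.04,-0.2011,0.1728,0.503,0.075,-0.2011,0.1728,0.503,0.093,-0.2011,0.1728,0.503,0.093,-0.2011,0.1728,0.503,0.093,-0.2011,0.1728,0.503,0.093,-0.2011,0.1728,0.503]
}}

```text
time_s: 30.58
position: [0.4602, -0.0156, 0.0391]
tool_rot: [-0.156, 0.69, -0.155, -0.689]
wrist_force: [-0.7, 0.1, -0.6]
opening: 0.0399
```

```bash
python3 go.py 458.4,-15,32,64.6
```

```text
t 30.57 p [ 0.4602 -0.0156  0.0391] tool x [ 0.002 -0.    -1.   ] y [-0.429 -0.903 -0.001] j [-0.08  0.32  2.26  0.    0.56  1.93] F [-0.7  0.1 -0.6] open 0.0399
458.4,-15,32,64.6 shift [0.0071 0.0002 0.0019] turn 3.141 yaw0 -115.4 -> 64.6 j6~ 66.0
```

>>> {"fn": "servo_tool", "kwargs": {
  "rows": [0.002,0,0.001,0,0.004,0,0.001,0,0.0055,0,0.001,0,0.0055,0,0.001,0]
}}

```text
time_s: 31.08
position: [0.4583, -0.0149, 0.0326]
tool_rot: [0.155, -0.69, 0.155, 0.69]
wrist_force: [-0.5, -0.3, -0.7]
opening: 0.0398
```

```bash
python3 go.py 458.4,-15,32,64.6
```

```text
t 31.07 p [ 0.4583 -0.0149  0.0326] tool x [-0.  0. -1.] y [-0.429 -0.903  0.   ] j [-0.08  0.33  2.26  0.    0.55  1.93] F [-0.5 -0.3 -0.7] open 0.0398
458.4,-15,32,64.6 shift [ 0.0006  0.     -0.0001] turn -3.141 yaw0 -115.4 -> 64.6 j6~ 66.0
```

>>> {"fn": "servo_tool", "kwargs": {
  "rows": [0.001,0,0,0,0.001,0,0,0]
}}

```text
time_s: 31.32
position: [0.4586, -0.015, 0.032]
tool_rot: [-0.155, 0.69, -0.155, -0.69]
wrist_force: [-2.3, -0.7, 5.2]
opening: 0.04
```

>>> {"fn": "servo_tool", "kwargs": {
  "rows": [0,0,0,0,0,0,0,0,0,0,0,0,0,0,0,0,-0.06,0,0,0,-0.12,0,0,0,-0.16,0,0,0,-0.16,0,0,0],
  "jaw": 100
}}

```text
time_s: 32.33
position: [0.4602, -0.0151, 0.1946]
tool_rot: [-0.156, 0.692, -0.155, -0.688]
wrist_force: [-0.1, -0.5, 0.9]
opening: 0.0913
```

```bash
python3 go.py 500,-400,200,64.6 300,-650,200,64.6
```

```text
t 32.33 p [ 0.4602 -0.0151  0.1946] tool x [ 0.006 -0.    -1.   ] y [-0.429 -0.903 -0.002] j [-0.08  0.02  2.22  0.    0.9   1.93] F [-0.1 -0.5  0.9] open 0.0913
500,-400,200,64.6 shift [-0.005   0.3307 -0.2011] turn 0.0 yaw0 -115.4 -> -115.4 j6~ -77.0
300,-650,200,64.6 shift [-0.006   0.6423 -0.1276] turn 0.0 yaw0 -115.4 -> -115.4 j6~ -50.0
```

>>> {"fn": "servo_tool", "kwargs": {
  "rows": [0,0.33,-0.2,0,0,0.33,-0.2,0,0,0.33,-0.2,0,0,0.33,-0.2,0,0,0.33,-0.2,0,0,0.33,-0.2,0,0,0.64,-0.128,0,0,0.64,-0.128,0,0,0.64,-0.128,0,0,0.64,-0.128,0,0,0.64,-0.128,0,0,0.64,-0.128,0,0,0.64,-0.128,0,0,0.64,-0.128,0]
}}

```text
time_s: 34.08
position: [0.3004, -0.6467, 0.191]
tool_rot: [0.155, -0.69, 0.155, 0.69]
wrist_force: [0.4, -0.4, 0.3]
opening: 0.0913
```

```bash
python3 - <<'E'
from h import *
im,d=ctrl.get_image('top')
T=dict(canister=[447,-203,.084],spray=[639.3,162,.096],sq=[456,236.8,.079],carton=[458.5,-15,.074],glass=[663.8,-3,.075])
for n,(x,y,h) in T.items():
    s=proj("top",[x/1000,y/1000,h])[0].astype(int);w=top(im,d,s,h,.006);print(n,"target",x,y,s,rect(w) if w is not None else None)
im2,_=ctrl.get_image('scene');cv2.imwrite('pics/s7.png',np.vstack([im[80:320],im2[80:320]]))
E
```

```text
canister target 447 -203 [424 214] (array([ 447.1, -203. ]), array([63.9, 63.3]), -3.1)
spray target 639.3 162 [225 117] (array([639.3, 162.1]), array([37.6, 36.9]), 26.2)
sq target 456 236.8 [187 216] (array([457. , 235.3]), array([54.5, 54.1]), 83.3)
carton target 458.5 -15 [322 212] (array([458.8, -15. ]), array([84.4, 40. ]), -25.5)
glass target 663.8 -3 [313 106] (array([664.4,  -3.5]), array([46.3, 44.5]), -1.4)
```

View pics/s7.png

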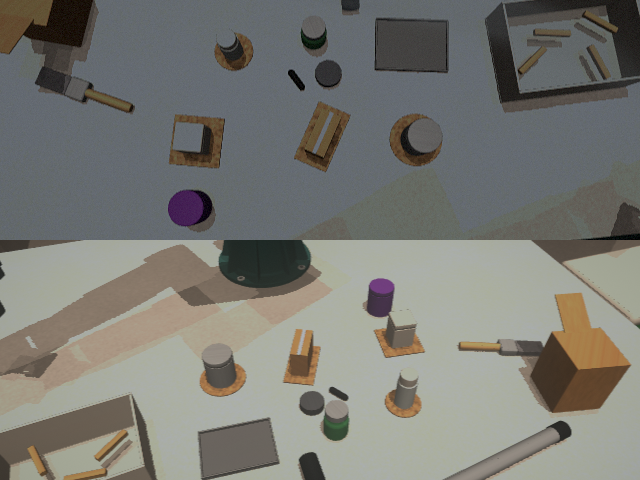

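All four are upright, centred on their own mats and in line. The tray is empty, the glass jar (314,33) is in place and the arm is clear. Handing in.

```bash
python3 -c "
from rig import ctrl
print(ctrl.finish_job())"
```

```text
the job is handed in; nothing more can be done
None
```

All four containers are upright on their own mats, and the job was handed in at about 34 s of the 128 s allowed. I parked the carton on the tray, then moved the canister, square jar and spray can to their mats, and finally the carton to the oblong mat.

The last camera check, with the arm clear, showed:

| Container | Distance from mat centre | Turn from mat |
|---|---|---|
| Canister | less than 0.5 mm | round |
| Spray can | less than 0.5 mm | round |
| Carton | less than 0.5 mm | about 0.1° |
| Square jar | about 1.8 mm (the largest offset) | about 0.1° |

- **Left alone:** the glass jar is within about 1 mm of where it started, the purple look-alike was not touched, and the tray is empty.
- **Forces:** the highest wrist force I read was about 15 N, when the spray can touched its mat.
- **Checks:** none failed. These figures compare one camera with itself, and its calibration is only good to about 2 mm.

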